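# Make up two gift sets at the packing table

## Robot

A 6-joint arm with a two-finger parallel gripper is mounted at the origin on the work surface. World frame = base frame: x ahead of the robot, y to its left, z up, the work surface at z = 0. Lengths are in m, angles in degrees, forces in N, time in s.
With the tool pointing down it reaches from about 0.375 to 0.9 m from the base axis. Payload 3.1 kg.
Tool frame: the origin (TCP) lies midway between the tips of the shut fingers; the grasp point (between the pads) lies 19 mm behind it; z points along the fingers, y is the direction in which the jaws open and shut (so a half turn about z gives the same grasp; the last joint's range is limited). The gripper opens to 87 mm and grips with 3 to 60 N. Pads are 19 mm wide; open, the fingers measure 117 mm over their backs; the gripper's body (75 mm by 190 mm) begins 51 mm behind the grasp point.
Start: joints at [63.169, 30.224, 82.088, -0, 67.689, -10.227], TCP at [0.179, 0.599, 0.223] pointing down, gripper open.
Joint ranges: [-176.69, 176.69], [-43.24, 126.21], [12.49, 139.97], [-82, 262], [0, 151.66], [-163.58, 163.58]. Speed limits (degrees/s): [159.86, 159.86, 180, 180, 180, 180].

## Interface

Orientations are given as a 3x3 rotation matrix whose columns are the frame's x, y, z axes.
In Python, from rig import status, vision, bot, models gives the robot as it stands.
- The arm moves only by the tool send_rows, never from a script. Its argument "moves" is a list of rows, each a list of 7 numbers: the shift along the tool's x, y, z in units of 25 mm (1.0 is 25 mm), then the turn, a rotation vector about the tool's x, y, z in units of 10 degrees (1.0 is 10 degrees), then the closure, from -1 (fully open) to 1 (shut), so that 0 is half open. In form: [[dx, dy, dz, rx, ry, rz, hand], ...]. A call has 1 to 12 rows; each row shifts and turns the commanded pose from where the row before left it, along the tool's axes as they then stand; what a row does not reach is not made up. A row lasts 1/8 s, in which the tool goes at most 62.5 mm and 10.7 degrees, less where a joint would pass 70% of its speed; a pose out of reach is approached as far as the arm can. A call is refused whole if a number of a shift passes 1 or a number of a turn 1, either way. A call with a gripper value outside its range is refused whole. The fingers move at their own pace and stop on an object; the grip force is fixed at half the most. Time passes only in rows, so rows that do not move let the fingers close. It gives the time, the measured TCP pose, the force and the opening at its end, in the units of the state.
- status.read_state(): the state, without advancing time (a new reading comes with each control period).
- vision.capture(name): name is "scene" or "side" or "wrist"; returns a dict with "img" (480x640x3 uint8, red, green, blue), "depth" (480x640 float32, m along the optical axis (not along the pixel's ray), 0 where there is no reading), "fx", "fy", "cx", "cy" (pixels), "distortion" ([k1, k2, p1, p2, k3] as OpenCV has them; the pictures are not rectified), "pose" (4x4, takes a point from camera to world coordinates); the wrist camera has in their place "hand_eye" (4x4, takes a point from camera to tool coordinates, whose origin is the TCP and whose axes are the flange's). Camera axes: x right, y up, looking along -z (the intrinsics and any distortion apply to the point x, -y, -z); pixel columns grow to the right and rows downward; lengths in m; the calibration is good to about 2 mm. A picture is of the moment at which its call begins: read the wrist's pose just before it.
- bot.hand_in(): hands the job in, once; it reports no verdict.
Trained networks look in the newest picture that a camera, given by its name, has taken for a name from the list of things; names that differ only in an ending like _2 or _b are one class to them, and where a whole thing is asked for, a point or a joint stands for the part that bears it (a point fixed in the world has none). Each returns a list of dicts, best first, with "confidence" (0 to 1); they miss things now and then, are a little off and sometimes report something else, mostly with a low value. They report only what shows in the picture. A call takes as long as a camera call. They do not tell look-alikes from the thing itself.
- models.masks_of(camera, name): "mask" (480x640 bool, what is visible of it) and "extent" ([left, top, right, bottom] in pixels, round what is visible of it).
- models.landmark_of(camera, name): "point" ([column, row] in pixels: a listed point, or the origin of a listed thing).
The state is a dict: "time_s": time; "joint_positions": joint angles; "qvel": joint speeds; "tau": joint torques, N m; "position": TCP position; "tcp_rot": TCP orientation; "force": force on the tool from outside, world axes, zero at the start; "moment": the same for the moment, N m; "opening": opening from 0.0 (shut) to 1.0 (fully open).
Only numpy, scipy, OpenCV 4.12 (cv2) and the standard library are available. Lean on these libraries where they do the work, as an engineer would, in place of code of your own. Each camera call takes 0.05 s, during which the arm holds its last target.

## Task

Make up the two gift sets. The three-cell tray gets the round white bottle in its middle cell, with the squat jar in one end cell and the flat flask in the other; the two-cell tray gets the square packet in one cell and the metal canister in the other. Stand each item upright on the floor of its own cell and let go, without dropping or tipping any of them, and leave the finished gift box, tape dispenser and label roll where they are.

Things in the scene. Friction and masses are not known exactly. Their poses are not given: they have to be found in the camera images.
- jar_mid (a point): Squat round cream jar, white with a pale wooden lid of the same width: 56 mm diameter, 64 mm tall, straight sides. This point is its centre, half-way up (32 mm above its underside). Stands upright on its base at the start; z is its axis, up.
- bottle_mid (a point): Round white bottle with a slim black cap: body 40 mm diameter with straight sides up to 60 mm, then a short shoulder and a cap of 22 mm diameter; 88 mm tall in all. This point is its centre, half-way up (44 mm above its underside). Stands upright on its base at the start; z is its axis, up.
- flask_mid (a point): Flat-sided oblong flask of amber glass with a slim black cap: body 56 mm along its x by 30 mm along its y, straight up to 66 mm, cap 20 mm diameter; 86 mm tall in all. This point is its centre, half-way up (43 mm above its underside). Grip it across the 30 mm. Stands upright on its base at the start; z is its axis, up.
- packet_mid (a point): Square upright packet of white board with a brown band: 42 by 42 mm along its x and y, 80 mm tall, flat closed top. This point is its centre, half-way up (40 mm above its underside). Stands upright on its base at the start; z is its axis, up.
- canister_mid (a point): Round bare-metal canister with straight sides and no neck: 46 mm diameter, 76 mm tall. This point is its centre, half-way up (38 mm above its underside). Stands upright on its base at the start; z is its axis, up.
- tray3: Shallow open white board tray with three cells in a row, fixed to the table: 238 mm along its x, 88 mm along its y, rim and dividers 18 mm high, all walls 4 mm thick, floor 4 mm thick. Each cell is 74 mm (x) by 80 mm (y) inside; cell centres at x = -78, 0 and +78 mm, y = 0. Origin: centre of its underside, on the table.
- tray2: Shallow open white board tray with two cells in a row, fixed to the table: 160 mm along its x, 88 mm along its y, rim and divider 18 mm high, all walls 4 mm thick, floor 4 mm thick. Each cell is 74 mm (x) by 80 mm (y) inside; cell centres at x = -39 and +39 mm, y = 0. Origin: centre of its underside, on the table.
- giftbox: Bystander: a finished, closed orange-brown gift box, 87 by 87 mm, 70 mm tall, loose on the table. Origin: centre of its underside. Not to be moved.
- dispenser: Bystander: a black desk tape dispenser with a roll of tape, 130 mm (its x) by 55 mm (its y), 76 mm tall, loose on the table. Origin: centre of its underside. Not to be moved.
- labels: Bystander: a roll of white blank labels lying flat, 84 mm diameter, hole 40 mm, 30 mm tall, loose on the table. Origin: centre of its underside. Not to be moved.
Mind the look-alikes: they are no part of the job. Leave any turquoise look-alike of the part that bears jar_mid alone. What is shaped like the part that bears packet_mid but red is not meant.

How it is judged (in metres and radians):
At the end, for the whole second after the job is handed in: Each item stands released and at rest in its cell as the goal says: centre within 22 mm along and 24 mm across the tray of the cell centre, base within 4 mm of the cell floor, upright within 7 degrees (x of bottle_mid in the frame of tray3 between -0.022 and 0.022 m and y of bottle_mid in the frame of tray3 between -0.024 and 0.024 m and z of bottle_mid in the frame of tray3 between 0.044 and 0.052 m and (((x of jar_mid in the frame of tray3 between 0.056 and 0.1 m and y of jar_mid in the frame of tray3 between -0.024 and 0.024 m and z of jar_mid in the frame of tray3 between 0.032 and 0.04 m) and (x of flask_mid in the frame of tray3 between -0.1 and -0.056 m and y of flask_mid in the frame of tray3 between -0.024 and 0.024 m and z of flask_mid in the frame of tray3 between 0.043 and 0.051 m)) or ((x of jar_mid in the frame of tray3 between -0.1 and -0.056 m and y of jar_mid in the frame of tray3 between -0.024 and 0.024 m and z of jar_mid in the frame of tray3 between 0.032 and 0.04 m) and (x of flask_mid in the frame of tray3 between 0.056 and 0.1 m and y of flask_mid in the frame of tray3 between -0.024 and 0.024 m and z of flask_mid in the frame of tray3 between 0.043 and 0.051 m))) and (((x of packet_mid in the frame of tray2 between 0.017 and 0.061 m and y of packet_mid in the frame of tray2 between -0.024 and 0.024 m and z of packet_mid in the frame of tray2 between 0.04 and 0.048 m) and (x of canister_mid in the frame of tray2 between -0.061 and -0.017 m and y of canister_mid in the frame of tray2 between -0.024 and 0.024 m and z of canister_mid in the frame of tray2 between 0.038 and 0.046 m)) or ((x of packet_mid in the frame of tray2 between -0.061 and -0.017 m and y of packet_mid in the frame of tray2 between -0.024 and 0.024 m and z of packet_mid in the frame of tray2 between 0.04 and 0.048 m) and (x of canister_mid in the frame of tray2 between 0.017 and 0.061 m and y of canister_mid in the frame of tray2 between -0.024 and 0.024 m and z of canister_mid in the frame of tray2 between 0.038 and 0.046 m))) and angle between each of jar_mid, bottle_mid, flask_mid, packet_mid, canister_mid's own z axis and vertical below 0.12 rad and linear speed of each of jar, bottle, flask, packet, canister below 0.02 m/s and angular speed of each of jar, bottle, flask, packet, canister below 0.2 rad/s); the robot touches nothing.
It fails at once if a stock item is tipped over (angle between any of jar_mid, bottle_mid, flask_mid, packet_mid, canister_mid's own z axis and vertical above 0.7 rad).
It fails at once if a stock item is dropped (falls freely while more than about 35 mm above where it could stand) ((height (world z) of jar_mid above 0.067 m and contact force between jar and the arm below 0.02 N and contact force between jar and the fingers below 0.02 N and linear speed of jar above 0.3 m/s) or (height (world z) of bottle_mid above 0.079 m and contact force between bottle and the arm below 0.02 N and contact force between bottle and the fingers below 0.02 N and linear speed of bottle above 0.3 m/s) or (height (world z) of flask_mid above 0.078 m and contact force between flask and the arm below 0.02 N and contact force between flask and the fingers below 0.02 N and linear speed of flask above 0.3 m/s) or (height (world z) of packet_mid above 0.075 m and contact force between packet and the arm below 0.02 N and contact force between packet and the fingers below 0.02 N and linear speed of packet above 0.3 m/s) or (height (world z) of canister_mid above 0.073 m and contact force between canister and the arm below 0.02 N and contact force between canister and the fingers below 0.02 N and linear speed of canister above 0.3 m/s)).
It fails at once if the finished gift box, the tape dispenser or the label roll is shifted by more than 20 mm (distance of any of giftbox, dispenser, labels from where it was at the start of the episode above 0.02 m).
It also fails if it takes over 134 s, if anything falls off the work surface, if the arm or the gripper's body presses on something with over 40 N, if the wrist force passes 120 N, or if a joint passes its speed limit or range.

## Working session

There is one attempt and no reset: what is moved stays moved. The work goes in short steps, Python scripts to look and compute and a tool call to move; the robot and the scene stay as the last step left them, time stands still between calls to the robot, and variables do not carry over. Pictures are saved under pics/ and viewed, and the job is handed in when it is done.

Besides the shell and the picture viewer there is one more tool, called after ">>>" as name(argument=value, ...), one argument or row to a line, values as JSON. send_rows: Moves the arm, as the interface text tells. Its arguments: {"type":"object","properties":{"moves":{"type":"array"}},"required":["moves"]}

```bash
ls; mkdir -p pics; python3 - <<'E'
from rig import status, vision, bot, models
import cv2, json
s=status.read_state(); print(s)
for n in ["scene","side","wrist"]:
    c=vision.capture(n)
    cv2.imwrite(f"pics/{n}0.png",c["img"][:,:,::-1])
    print(n,{k:v for k,v in c.items() if k not in("img","depth")})
print(status.read_state()["time_s"])
E
```

```text
pics
{'time_s': 0.0, 'joint_positions': array([ 6.31682366e+01,  3.02795278e+01,  8.21563269e+01,  9.81788485e-04,
        6.76884081e+01, -1.02267654e+01]), 'qvel': array([-0.0145082 ,  0.06567722, -0.17315552,  0.02091534,  0.00045566,
        0.03383484]), 'tau': array([ 1.17392491e-05, -4.40032017e+01, -1.76598877e+01,  6.32483815e-02,
        5.80995844e-02, -1.48583476e-04]), 'position': array([0.17823498, 0.59828724, 0.22156594]), 'tcp_rot': array([[-9.58295587e-01,  2.85777154e-01, -9.93078934e-04],
       [ 2.85778599e-01,  9.58293731e-01, -1.92813616e-03],
       [ 4.00644053e-04, -2.13152508e-03, -9.99997648e-01]]), 'force': array([ 0.34257213, -0.21649776,  0.82586813]), 'moment': array([0.03190329, 0.0166503 , 0.04891639]), 'opening': 1.0016749662780644}
scene {'fx': 482.5313178309658, 'fy': 482.5313178309658, 'cx': 326.4624440498238, 'cy': 240.68310236392858, 'distortion': array([-0.05700703,  0.        ,  0.        ,  0.        ,  0.        ]), 'pose': array([[ 0.33441454, -0.8096479 ,  0.48232477,  1.07965145],
       [ 0.94241637,  0.28497263, -0.17504853, -0.1784366
[... 431 characters left out ...]
44421,  0.926829  ],
       [-0.02170198,  0.8557749 ,  0.51689297,  0.62336035],
       [ 0.        ,  0.        ,  0.        ,  1.        ]])}
wrist {'fx': 386.4045017619292, 'fy': 386.4045017619292, 'cx': 324.63481699055995, 'cy': 239.19211592345334, 'distortion': array([-0.03583904,  0.        ,  0.        ,  0.        ,  0.        ]), 'hand_eye': array([[-8.74461525e-04,  9.65252063e-01,  2.61319135e-01,
         7.09855721e-02],
       [ 9.99999554e-01,  9.37091984e-04, -1.15065571e-04,
        -1.18168062e-03],
       [-3.55947347e-04,  2.61318918e-01, -9.65252452e-01,
        -1.62695667e-01],
       [ 0.00000000e+00,  0.00000000e+00,  0.00000000e+00,
         1.00000000e+00]])}
0.15
```

View pics/scene0.png

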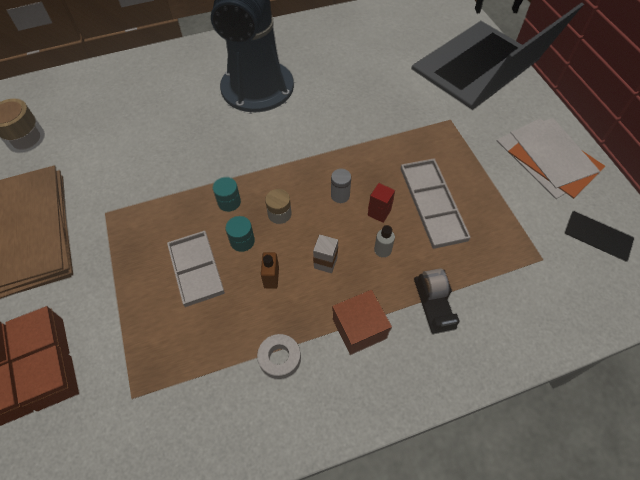

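View pics/side0.png

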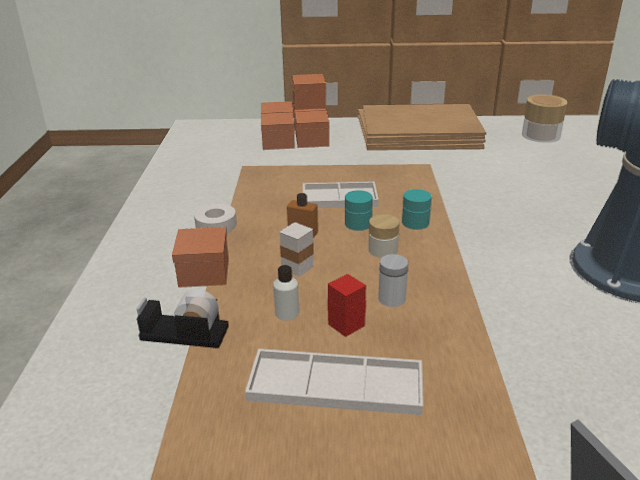

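View pics/wrist0.png

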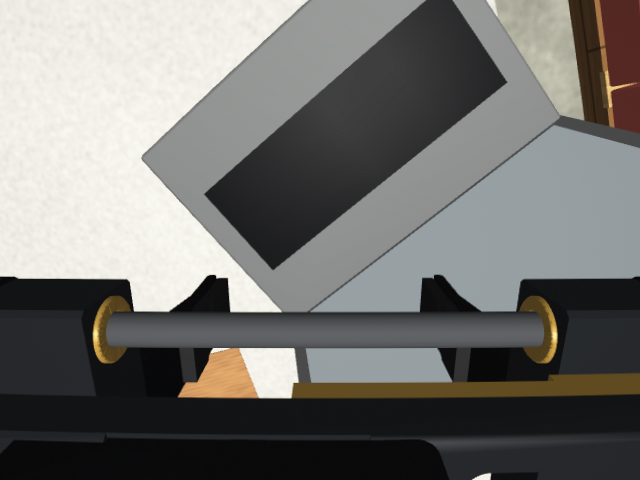

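The scene view shows tray3 at (435,200), tray2 (195,267), jar (278,205), bottle (385,240), flask (270,268), packet (325,252) and canister (341,185). The look-alikes are two turquoise jars at (227,193) and (240,233), and a red packet at (381,202). The side view shows the same layout. The wrist camera sees only the laptop area.

```bash
cat > h.py <<'E'
from rig import status, vision, bot, models
import numpy as np, cv2
def K(c): return np.array([[c["fx"],0,c["cx"]],[0,c["fy"],c["cy"]],[0,0,1]])
def pose(c,s=None):
    if "pose" in c: return c["pose"]
    T=np.eye(4);T[:3,:3]=s["tcp_rot"];T[:3,3]=s["position"]; return T@c["hand_eye"]
def rays(c,px,s=None):
    px=np.asarray(px,float).reshape(-1,1,2)
    u=cv2.undistortPoints(px,K(c),c["distortion"]).reshape(-1,2)
    d=np.c_[u[:,0],-u[:,1],-np.ones(len(u))]
    P=pose(c,s); return P[:3,3], d@P[:3,:3].T
def cloud(c,mask,s=None):
    v,u=np.nonzero(mask&(c["depth"]>0))
    o,d=rays(c,np.c_[u,v],s)
    return o+d*c["depth"][v,u][:,None], c["img"][v,u]
def tri(rs):
    A=np.zeros((3,3));b=np.zeros(3)
    for o,d in rs:
        d=d/np.linalg.norm(d);M=np.eye(3)-np.outer(d,d);A+=M;b+=M@o
    p=np.linalg.solve(A,b)
    e=[np.linalg.norm(np.cross(p-o,d/np.linalg.norm(d))) for o,d in rs]
    return p,max(e)
E
python3 - <<'E'
from h import *
np.set_printoptions(precision=4,suppress=True)
cs={n:vision.capture(n) for n in ("scene","side")}
import pickle; pickle.dump(cs,open("caps0.pkl","wb"))
for nm in ["jar_mid","bottle_mid","flask_mid","packet_mid","canister_mid","tray3","tray2","giftbox","dispenser","labels"]:
    print(nm)
    for n,c in cs.items():
        for m in models.masks_of(n,nm):
            p,col=cloud(c,m["mask"])
            print("  M",n,round(m["confidence"],2),m["extent"],m["mask"].sum(),"med",np.median(p,0),"z",np.percentile(p[:,2],[2,98]),"col",np.median(col,0), "bb",np.percentile(p,2,axis=0)[:2],np.percentile(p,98,axis=0)[:2])
        for m in models.landmark_of(n,nm): print("  L",n,round(m["confidence"],2),np.array(m["point"]))
print(status.read_state()["time_s"])
E
```

```text
jar_mid
  M scene 0.91 [227.3, 213.5, 254.4, 253.5] 809 med [ 0.4994 -0.1681  0.0615] z [0.0019 0.0668] col [46.  87.5 83. ] bb [ 0.4606 -0.1937] [ 0.5133 -0.1414]
  M scene 0.83 [211.5, 178.9, 243.2, 212.0] 746 med [ 0.3853 -0.1708  0.061 ] z [0.0027 0.0671] col [47. 72. 66.] bb [ 0.3457 -0.1963] [ 0.3972 -0.1452]
  M scene 0.64 [263.0, 190.1, 292.8, 222.7] 748 med [ 0.4573 -0.0689  0.061 ] z [0.002  0.0665] col [104.  85.  65.] bb [ 0.4186 -0.0932] [ 0.4704 -0.0425]
  L scene 0.91 [241.5 235.1]
  L scene 0.75 [278.  202.7]
  L scene 0.7 [230.5 194.7]
  M side 0.9 [400.4, 192.4, 431.4, 231.9] 1055 med [ 0.372  -0.1506  0.0442] z [0.002  0.0652] col [ 58. 100.  95.] bb [ 0.3436 -0.1948] [ 0.3967 -0.1407]
  M side 0.8 [371.0, 214.9, 401.9, 256.9] 1183 med [ 0.4457 -0.0464  0.0465] z [0.0037 0.0656] col [132. 126. 109.] bb [ 0.4181 -0.0853] [ 0.4704 -0.0364]
  M side 0.73 [248.6, 350.1, 424.2, 414.2] 8977 med [0.5346 0.2873 0.0049] z [0.0016 0.0192] col [199. 193. 186.] bb [0.4238 0.2393] [0.6509 0.3424]
  L side 0.7 [382.2 235.3]
  L side 0.7 [358.7 206.8]
bottle_mid
  M scene 0.68 [3
[... 5248 characters left out ...]
0.83 [134.0, 287.4, 228.8, 349.4] 3892 med [0.7596 0.195  0.0318] z [0.0004 0.0754] col [38. 37. 36.] bb [0.7103 0.1488] [0.8369 0.2116]
  L side 0.58 [181.  332.8]
labels
  M scene 0.86 [253.4, 335.8, 305.9, 379.7] 1320 med [ 0.7796 -0.1664  0.0289] z [0.0007 0.0326] col [144. 137. 132.] bb [ 0.7399 -0.2047] [ 0.8167 -0.1283]
  L scene 0.71 [275.7 358.1]
  M side 0.67 [197.8, 203.5, 238.0, 233.8] 936 med [ 0.7736 -0.1544  0.028 ] z [0.0038 0.0315] col [177. 168. 161.] bb [ 0.7355 -0.2034] [ 0.8139 -0.1246]
  M side 0.16 [369.1, 212.9, 402.6, 256.1] 1187 med [ 0.4458 -0.0466  0.0467] z [0.0037 0.0654] col [132. 126. 109.] bb [ 0.4181 -0.0857] [ 0.4704 -0.0365]
  L side 0.9 [217.9 224.2]
2.25
```

```bash
cat > fit.py <<'E'
from h import *
import pickle,sys
from scipy.optimize import least_squares
np.set_printoptions(precision=4,suppress=True)
cs=pickle.load(open("caps0.pkl","rb"))
A={n:cloud(c,np.ones((480,640),bool))[0] for n,c in cs.items()}
def sel(P,cx,cy,r,z0,z1):
    m=(np.hypot(P[:,0]-cx,P[:,1]-cy)<r)&(P[:,2]>z0)&(P[:,2]<z1);return P[m]
for nm,cx,cy,R,z1 in [("jar",.445,-.068,.028,.058),("bottle",.613,.126,.02,.055),("can",.441,.087,.023,.07),("teal1",.372,-.17,.028,.058),("teal2",.487,-.168,.028,.058)]:
    for n in list(A)+["both"]:
        P=np.vstack([sel(A[k],cx,cy,R+.012,.012,z1) for k in (A if n=="both" else [n])])
        f=lambda p:np.hypot(P[:,0]-p[0],P[:,1]-p[1])-R
        r=least_squares(f,[cx,cy],loss="soft_l1",f_scale=.001); 
        Q=np.vstack([sel(A[k],*r.x,R,.02,.12) for k in (A if n=="both" else [n])])
        print(nm,n,r.x,"rms",np.sqrt(np.mean(r.fun**2)).round(4),len(P),"ztop",np.percentile(Q[:,2],98).round(4))
def rect(P,cx,cy,a,b,th):
    # points lie on the outline of rectangle a x b: signed distance
    def f(p):
        c,s=np.cos(p[2]),np.sin(p[2]);x=P[:,0]-p[0];y=P[:,1]-p[1]
        u=np.abs(c*x+s*y)-a/2;v=np.abs(-s*x+c*y)-b/2
        return np.where((u>0)&(v>0),np.hypot(u,v),np.maximum(u,v))
    best=None
    for t in th:
        r=least_squares(f,[cx,cy,t],loss="soft_l1",f_scale=.001)
        if best is None or r.cost<best.cost:best=r
    return best
for nm,cx,cy,a,b,z1 in [("packet",.603,-.003,.042,.042,.074),("redp",.519,.160,.042,.042,.074),("flask",.597,-.125,.056,.03,.055),("giftbox",.77,.006,.087,.087,.064)]:
    for n in list(A)+["both"]:
        P=np.vstack([sel(A[k],cx,cy,np.hypot(a,b)/2+.008,.012,z1) for k in (A if n=="both" else [n])])
        r=rect(P,cx,cy,a,b,np.radians(np.arange(0,180,15)))
        Q=np.vstack([sel(A[k],cx,cy,b/2,.02,.12) for k in (A if n=="both" else [n])])
        print(nm,n,r.x[:2],np.degrees(r.x[2])%180,"rms",np.sqrt(np.mean(r.fun**2)).round(4),len(P),"ztop",np.percentile(Q[:,2],98).round(4))
for nm,cx,cy,a,b in [("tray3",.537,.29,.238,.088),("tray2",.523,-.282,.16,.088)]:
    for n in list(A)+["both"]:
        P=np.vstack([sel(A[k],cx,cy,.135 if a>.2 else .1,.008,.03) for k in (A if n=="both" else [n])])
        (c,wh,an)=cv2.minAreaRect(P[:,:2].astype(np.float32)*1000)
        F=np.vstack([sel(A[k],c[0]/1000,c[1]/1000,.03,-.01,.012) for k in (A if n=="both" else [n])])
        print(nm,n,c,wh,an,"rim",np.percentile(P[:,2],95),"floor",np.median(F[:,2]))
E
python3 fit.py
```

```text
jar scene [ 0.4417 -0.066 ] rms 0.0009 267 ztop 0.0668
jar side [ 0.4434 -0.0671] rms 0.0016 649 ztop 0.0657
jar both [ 0.4425 -0.0668] rms 0.0016 916 ztop 0.0663
bottle scene [0.6123 0.1261] rms 0.0007 175 ztop 0.0902
bottle side [0.6141 0.1245] rms 0.0012 529 ztop 0.0887
bottle both [0.6134 0.1249] rms 0.0013 704 ztop 0.089
can scene [0.4382 0.088 ] rms 0.0011 283 ztop 0.079
can side [0.4399 0.0868] rms 0.0012 823 ztop 0.0775
can both [0.4392 0.0871] rms 0.0013 1106 ztop 0.0782
teal1 scene [ 0.3679 -0.1707] rms 0.0011 286 ztop 0.0671
teal1 side [ 0.3695 -0.1715] rms 0.0018 575 ztop 0.0655
teal1 both [ 0.3687 -0.1713] rms 0.0017 861 ztop 0.0669
teal2 scene [ 0.4846 -0.1678] rms 0.0009 281 ztop 0.0671
teal2 side [ 0.4863 -0.1687] rms 0.0018 555 ztop 0.0656
teal2 both [ 0.4854 -0.1684] rms 0.0016 836 ztop 0.0664
packet scene [ 0.6012 -0.0072] 52.76244241912707 rms 0.0007 333 ztop 0.0827
packet side [ 0.6025 -0.008 ] 52.78166195584787 rms 0.0011 975 ztop 0.0812
packet both [ 0.602  -0.0077] 52.70287922954529 rms 0.0012 1308 ztop 0.0819
redp scene [0.5164 0.1575] 40.11640474335784 rms 0
[... 871 characters left out ...]
6982421875 rim 0.020811494115944334 floor 0.003908737901186954
tray3 both (528.6828002929688, 246.81382751464844) (179.18142700195312, 245.54058837890625) 84.156982421875 rim 0.02050699093852687 floor 0.003511992044639589
tray2 scene (520.3935546875, -254.79095458984375) (165.0514373779297, 144.14451599121094) 2.218632936477661 rim 0.020117080894656608 floor 0.0035237146695290544
tray2 side (521.979248046875, -282.2213439941406) (159.8147735595703, 97.87480163574219) 2.1274502277374268 rim 0.018877614222090666 floor 0.003740719890115707
tray2 both (520.4091796875, -256.9094543457031) (164.89585876464844, 148.43746948242188) 2.4159975051879883 rim 0.01970526533017263 floor 0.00367884554929937
```

```bash
python3 - <<'E'
exec(open("fit.py").read().split("for nm,cx,cy,R")[0])
for nm,box,a,b in [("tray3",(.4,.675,.225,.36),.238,.088),("tray2",(.435,.612,-.345,-.225),.16,.088)]:
    for n in list(A)+["both"]:
        P=np.vstack([A[k] for k in (A if n=="both" else [n])])
        P=P[(P[:,0]>box[0])&(P[:,0]<box[1])&(P[:,1]>box[2])&(P[:,1]<box[3])]
        R=P[(P[:,2]>.0165)&(P[:,2]<.025)]
        c,wh,an=cv2.minAreaRect(R[:,:2].astype(np.float32)*1000)
        cols=[a/2-.002,] 
        # distance of rim points to wall centrelines
        dv=[-.119+.002,-.039,.039,.117] if a>.2 else [-.078,0,.078]
        def f(p):
            cc,s=np.cos(p[2]),np.sin(p[2]);x=R[:,0]-p[0];y=R[:,1]-p[1];u=cc*x+s*y;v=-s*x+cc*y
            d=np.min([np.abs(u-w) for w in dv]+[np.abs(v-.042),np.abs(v+.042)],0)
            return np.maximum(d-.002,0)
        an0=an if abs(an)<45 else an-90
        r=least_squares(f,[c[0]/1e3,c[1]/1e3,np.radians(an0)],loss="soft_l1",f_scale=.001)
        F=P[(np.hypot(P[:,0]-r.x[0],P[:,1]-r.x[1])<.035)&(P[:,2]<.01)]
        print(nm,n,"minrect",c,wh,an,"fit",r.x[:2],np.degrees(r.x[2]),np.sqrt(np.mean(r.fun**2)),"rim",np.median(R[:,2]),"floor",np.median(F[:,2]),len(R))
E
```

```text
tray3 scene minrect (534.9420166015625, 289.3702392578125) (88.31837463378906, 240.93238830566406) 83.93512725830078 fit [0.5349 0.2888] -6.0019194804795415 0.0004665083801468901 rim 0.01845788892905942 floor 0.003908830157704601 456
tray3 side minrect (536.664306640625, 289.38330078125) (91.33940124511719, 237.6806640625) 83.6212387084961 fit [0.5364 0.2895] -6.117468759825284 0.0004232095834021517 rim 0.01799084278907942 floor 0.003782170220083314 1380
tray3 both minrect (535.01025390625, 289.5856628417969) (91.34654235839844, 241.13450622558594) 83.72030639648438 fit [0.5359 0.2894] -6.112825110590069 0.0004837877046785699 rim 0.0180830260936089 floor 0.0038082297956781863 1836
tray2 scene minrect (521.901611328125, -282.7610778808594) (162.16770935058594, 87.12120056152344) 1.9824613332748413 fit [ 0.5223 -0.2827] 2.002174018630294 0.0002416194488772344 rim 0.018201166581201633 floor 0.003908692392558866 373
tray2 side minrect (522.29150390625, -281.0123291015625) (159.88882446289062, 93.78551483154297) 1.4939868450164795 fit [ 0.5225 -0.281 ] 1.9853638005660499 0.000992864278001168 rim 0.0176599028121161 floor 0.0036922411450964754 196
tray2 both minrect (521.851806640625, -281.0238037109375) (162.40553283691406, 93.78551483154297) 1.49398672580719 fit [ 0.5223 -0.282 ] 2.150223866095319 0.0006991105906631679 rim 0.01799631460343243 floor 0.003896887507099267 569
```

```bash
cat > plan.py <<'E'
from h import *
import sys
np.set_printoptions(precision=3,suppress=True)
s=status.read_state();R=s["tcp_rot"];p=s["position"]
psi=np.degrees(np.arctan2(R[1,1],R[0,1]))
print("t",s["time_s"],"p",p,"psi",round(psi,2),"tilt",np.degrees(np.arccos(-R[2,2])).round(2),"F",s["force"],"open",round(s["opening"],3))
def to(x,y,ps,z=None):
    d=(ps-psi+90)%180-90
    t=np.radians(psi+d); dx,dy=x-p[0],y-p[1]
    print("turn rz units",round(-d/10,3)," then dx,dy units",np.round([(-np.sin(t)*dx+np.cos(t)*dy)/.025,(np.cos(t)*dx+np.sin(t)*dy)/.025],2),"dz" ,None if z is None else round((p[2]-z)/.025,2))
a=[float(v) for v in sys.argv[1:]]
if a: to(*a)
E
python3 plan.py .6133 .1253 83.9 .035
```

```text
t 2.25 p [0.179 0.599 0.223] psi 73.4 tilt 0.0 F [-0.34  -0.015  0.376] open 1.005
turn rz units -1.05  then dx,dy units [-19.31 -16.99] dz 7.5
```

>>> send_rows(
  moves=[
    [0,0,0,0,0,-0.525,-1],
    [0,0,0,0,0,-0.525,-1],
    [-0.9,-0.8,0,0,0,0,-1],
    [-0.9,-0.8,0,0,0,0,-1],
    [-0.9,-0.8,0,0,0,0,-1],
    [-0.9,-0.8,0,0,0,0,-1],
    [-0.9,-0.8,0,0,0,0,-1],
    [-0.9,-0.8,0,0,0,0,-1],
    [-0.9,-0.8,0,0,0,0,-1],
    [-0.9,-0.8,0,0,0,0,-1],
    [-0.9,-0.8,0,0,0,0,-1],
    [-0.9,-0.8,0,0,0,0,-1],
  ],
)

```text
time_s: 3.75
position: [0.3817, 0.3755, 0.2227]
tcp_rot: [[-0.994, 0.106, 0.0], [0.106, 0.994, 0.0], [-0.0, 0.0, -1.0]]
force: [-0.2, 0.1, 1.1]
opening: 0.998
```

>>> send_rows(
  moves=[
    [-0.9,-0.8,0,0,0,0,-1],
    [-0.9,-0.8,0,0,0,0,-1],
    [-0.9,-0.8,0,0,0,0,-1],
    [-0.9,-0.8,0,0,0,0,-1],
    [-0.9,-0.8,0,0,0,0,-1],
    [-0.9,-0.8,0,0,0,0,-1],
    [-0.9,-0.8,0,0,0,0,-1],
    [-0.9,-0.8,0,0,0,0,-1],
    [-0.9,-0.8,0,0,0,0,-1],
    [-0.9,-0.8,0,0,0,0,-1],
    [-0.9,-0.8,0,0,0,0,-1],
    [0,0,0,0,0,0,-1],
  ],
)

```text
time_s: 5.25
position: [0.6053, 0.1294, 0.2225]
tcp_rot: [[-0.994, 0.109, 0.001], [0.109, 0.994, -0.0], [-0.001, -0.0, -1.0]]
force: [-0.4, 0.1, 0.2]
opening: 1.0
```

```bash
python3 plan.py .6133 .1253 83.9 .035;python3 - <<'E'
from h import *
c=vision.capture("wrist");cv2.imwrite("pics/w1.png",c["img"][:,:,::-1])
E
```

```text
t 5.25 p [0.605 0.129 0.222] psi 83.74 tilt 0.07 F [-0.415  0.057  0.18 ] open 1.0
turn rz units -0.016  then dx,dy units [-0.34 -0.13] dz 7.5
```

View pics/w1.png

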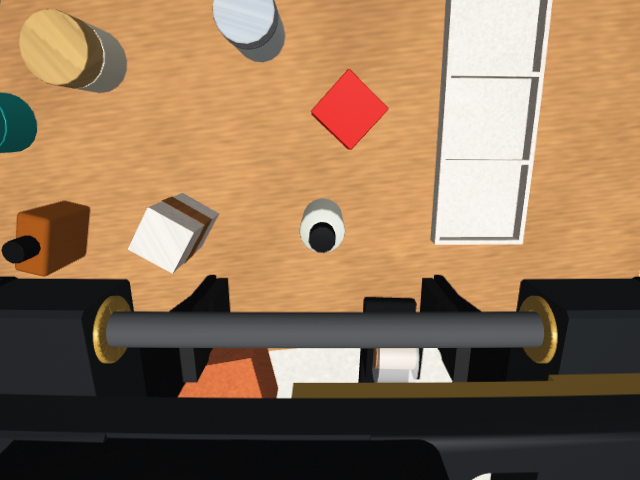

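```bash
python3 - <<'E'
from h import *
from scipy.optimize import least_squares
np.set_printoptions(precision=4,suppress=True)
s=status.read_state();c=vision.capture("wrist")
P,_=cloud(c,np.ones((480,640),bool),s)
for nm,cx,cy,R,z1 in [("bottle",.6133,.1253,.02,.055)]:
    Q=P[(np.hypot(P[:,0]-cx,P[:,1]-cy)<R+.012)&(P[:,2]>.012)&(P[:,2]<z1)]
    if len(Q)>50:
        r=least_squares(lambda p:np.hypot(Q[:,0]-p[0],Q[:,1]-p[1])-R,[cx,cy],loss="soft_l1",f_scale=.001);print(nm,r.x,len(Q))
    Q=P[(np.hypot(P[:,0]-cx,P[:,1]-cy)<.02)&(P[:,2]<.12)];print(len(Q),Q.max(0) if len(Q) else 0)
    C=P[(np.hypot(P[:,0]-cx,P[:,1]-cy)<.02)&(P[:,2]>.083)&(P[:,2]<.12)];print(len(C),(C.max(0)+C.min(0))/2 if len(C) else 0)
E
```

```text
bottle [0.6151 0.1246] 303
2017 [0.6327 0.1452 0.091 ]
575 [0.6145 0.1245 0.087 ]
```

The wrist view shows the bottle cap at (322,235), centred between the fingers. Its fit agrees with the other cameras to about 1 mm.

>>> send_rows(
  moves=[
    [-0.37,-0.15,0,0,0,0,-1],
    [0,0,1,0,0,0,-1],
    [0,0,1,0,0,0,-1],
    [0,0,1,0,0,0,-1],
    [0,0,1,0,0,0,-1],
    [0,0,1,0,0,0,-1],
    [0,0,1,0,0,0,-1],
    [0,0,0.8,0,0,0,-1],
    [0,0,0.7,0,0,0,-1],
    [0,0,0,0,0,0,-1],
    [0,0,0,0,0,0,0],
    [0,0,0,0,0,0,1],
  ],
)

```text
time_s: 6.85
position: [0.6133, 0.1264, 0.0361]
tcp_rot: [[-0.994, 0.106, 0.002], [0.106, 0.994, 0.0], [-0.002, 0.0, -1.0]]
force: [-0.8, 0.3, -0.3]
opening: 0.856
```

>>> send_rows(
  moves=[
    [0,0,0,0,0,0,1],
    [0,0,0,0,0,0,1],
    [0,0,0,0,0,0,1],
    [0,0,0,0,0,0,1],
  ],
)

```text
time_s: 7.35
position: [0.6125, 0.1263, 0.0351]
tcp_rot: [[-0.994, 0.106, -0.0], [0.106, 0.994, -0.0], [-0.0, -0.0, -1.0]]
force: [-0.3, -0.1, 0.5]
opening: 0.45
```

>>> send_rows(
  moves=[
    [0,0,0,0,0,0,1],
    [0,0,-0.4,0,0,0,1],
    [0,0,-0.8,0,0,0,1],
    [0,0,-1,0,0,0,1],
    [0,0,-1,0,0,0,1],
    [0,0,-0.8,0,0,0,1],
    [0.4,0.6,0,0,0,0,1],
    [0.5,0.9,0,0,0,0,1],
    [0.6,0.9,0,0,0,0,1],
    [0.6,0.9,0,0,0,0,1],
    [0.6,0.9,0,0,0,0,1],
    [0.5,0.9,0,0,0,0,1],
  ],
)

```text
time_s: 8.85
position: [0.5442, 0.2632, 0.1344]
tcp_rot: [[-0.994, 0.106, -0.002], [0.106, 0.994, -0.0], [0.002, -0.0, -1.0]]
force: [0.4, 0.4, -1.4]
opening: 0.45
```

>>> send_rows(
  moves=[
    [0.4,0.65,0,0,0,0,1],
    [0.2,0.4,0,0,0,0,1],
    [0,0,0,0,0,0,1],
    [0,0,0,0,0,0,1],
  ],
)

```text
time_s: 9.35
position: [0.5348, 0.2888, 0.135]
tcp_rot: [[-0.994, 0.107, 0.0], [0.107, 0.994, -0.0], [-0.0, -0.0, -1.0]]
force: [0.9, -0.3, -0.9]
opening: 0.452
```

```bash
python3 plan.py .5345 .2893 83.9 .0385
```

```text
t 9.35 p [0.535 0.289 0.135] psi 83.87 tilt 0.02 F [ 0.909 -0.311 -0.949] open 0.452
turn rz units -0.003  then dx,dy units [0.01 0.02] dz 3.86
```

>>> send_rows(
  moves=[
    [0,0,0.6,0,0,0,1],
    [0,0,1,0,0,0,1],
    [0,0,1,0,0,0,1],
    [0,0,0.6,0,0,0,1],
    [0,0,0.3,0,0,0,1],
    [0,0,0.2,0,0,0,1],
    [0,0,0.06,0,0,0,1],
    [0,0,0.04,0,0,0,1],
    [0,0,0.04,0,0,0,1],
    [0,0,0,0,0,0,1],
  ],
)

```text
time_s: 10.6
position: [0.5345, 0.2894, 0.0393]
tcp_rot: [[-0.994, 0.106, 0.0], [0.106, 0.994, 0.0], [-0.0, 0.0, -1.0]]
force: [-0.0, -0.2, -1.7]
opening: 0.448
```

>>> send_rows(
  moves=[
    [0,0,0.03,0,0,0,1],
    [0,0,0.03,0,0,0,1],
    [0,0,0,0,0,0,1],
  ],
)

```text
time_s: 10.98
position: [0.5346, 0.2894, 0.0391]
tcp_rot: [[-0.994, 0.106, 0.001], [0.106, 0.994, 0.0], [-0.001, 0.0, -1.0]]
force: [-1.8, -1.3, 8.5]
opening: 0.447
```

>>> send_rows(
  moves=[
    [0,0,0,0,0,0,0],
    [0,0,0,0,0,0,-1],
    [0,0,0,0,0,0,-1],
    [0,0,0,0,0,0,-1],
    [0,0,-0.5,0,0,0,-1],
    [0,0,-1,0,0,0,-1],
    [0,0,-1,0,0,0,-1],
    [0,0,-1,0,0,0,-1],
    [0,0,-1,0,0,0,-1],
    [0.1,-0.7,-0.5,0,0,0,-1],
    [0.1,-0.9,0,0,0,0,-1],
    [0.1,-0.9,0,0,0,0,-1],
  ],
)

```text
time_s: 12.48
position: [0.5189, 0.2258, 0.1618]
tcp_rot: [[-0.994, 0.107, -0.002], [0.107, 0.994, -0.001], [0.002, -0.001, -1.0]]
force: [-0.8, -0.3, -0.5]
opening: 1.0
```

>>> send_rows(
  moves=[
    [0.15,-1,0,0,0,0,-1],
    [0.15,-1,0,0,0,0,-1],
    [0.15,-1,0,0,0,0,-1],
    [0.15,-1,0,0,0,0,-1],
    [0.15,-1,0,0,0,0,-1],
    [0.15,-1,0,0,0,0,-1],
    [0.15,-1,0,0,0,0,-1],
    [0.15,-1,0,0,0,0,-1],
    [0.15,-1,0,0,0,0,-1],
    [0.2,-1,0,0,0,0,-1],
    [0.2,-1,0,0,0,0,-1],
    [0.1,-1,0,0,0,0,-1],
  ],
)

```text
time_s: 13.98
position: [0.4401, -0.0666, 0.1616]
tcp_rot: [[-0.994, 0.108, -0.003], [0.108, 0.994, 0.001], [0.003, 0.001, -1.0]]
force: [0.3, 0.8, -0.1]
opening: 1.0
```

>>> send_rows(
  moves=[
    [0,0,0,0,0,0,-1],
    [0,0,0,0,0,0,-1],
  ],
)

```text
time_s: 14.22
position: [0.4414, -0.0653, 0.1621]
tcp_rot: [[-0.994, 0.108, -0.002], [0.108, 0.994, 0.001], [0.002, 0.001, -1.0]]
force: [0.1, -0.2, 0.6]
opening: 1.002
```

```bash
cat > look.py <<'E'
from h import *
import sys
for n in sys.argv[2:]:
    c=vision.capture(n);cv2.imwrite(f"pics/{n}_{sys.argv[1]}.png",c["img"][:,:,::-1])
E
cat > circ.py <<'E'
# circle check by wrist depth: cx cy R z1
from h import *
import sys
from scipy.optimize import least_squares
np.set_printoptions(precision=4,suppress=True)
cx,cy,R,z1=map(float,sys.argv[1:5])
s=status.read_state();c=vision.capture("wrist")
P,_=cloud(c,np.ones((480,640),bool),s)
Q=P[(np.hypot(P[:,0]-cx,P[:,1]-cy)<R+.012)&(P[:,2]>.012)&(P[:,2]<z1)]
if len(Q)>50:
    r=least_squares(lambda p:np.hypot(Q[:,0]-p[0],Q[:,1]-p[1])-R,[cx,cy],loss="soft_l1",f_scale=.001);print("side fit",r.x,len(Q))
C=P[(np.hypot(P[:,0]-cx,P[:,1]-cy)<R+.015)&(P[:,2]>z1)&(P[:,2]<.1)]
if len(C)>20:
    (u,v),w,a=cv2.minAreaRect(C[:,:2].astype(np.float32)*1000);print("top",u,v,w,a,"z",np.median(C[:,2]),len(C))
E
python3 plan.py .4425 -.0668 83.9 .030; python3 circ.py .4425 -.0668 .028 .058; python3 look.py 2 side wrist
```

```text
t 14.225 p [ 0.441 -0.065  0.162] psi 83.82 tilt 0.11 F [ 0.091 -0.16   0.616] open 1.002
turn rz units -0.008  then dx,dy units [-0.05 -0.05] dz 5.28
side fit [ 0.4446 -0.067 ] 551
top 443.8268737792969 -66.87757873535156 (54.876739501953125, 55.08701705932617) 47.79141616821289 z 0.06457133678789956 4737
```

View pics/side_2.png

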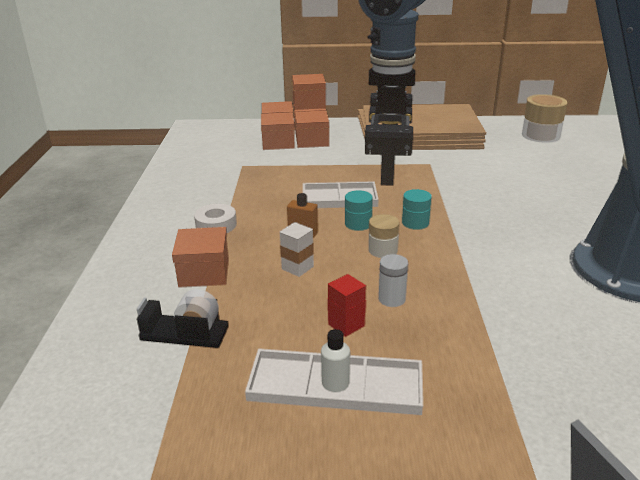

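View pics/wrist_2.png

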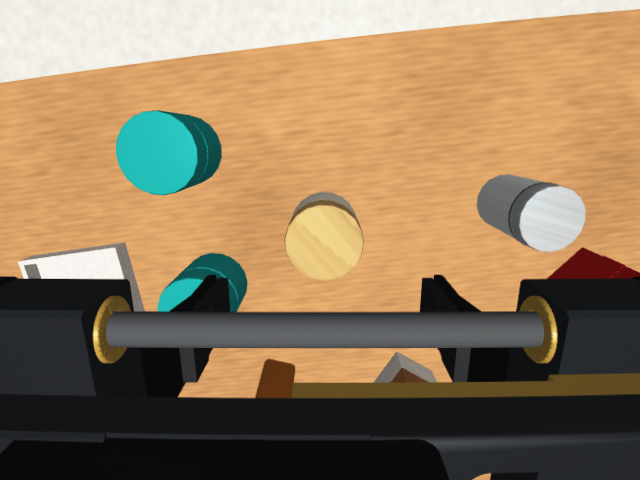

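The side view shows the bottle standing in the middle cell at (335,365). In the wrist view the jar lid is at (324,240), centred between the fingers.

>>> send_rows(
  moves=[
    [-0.09,-0.05,0.5,0,0,0,-1],
    [0,0,1,0,0,0,-1],
    [0,0,1,0,0,0,-1],
    [0,0,1,0,0,0,-1],
    [0,0,1,0,0,0,-1],
    [0,0,0.5,0,0,0,-1],
    [0,0,0.3,0,0,0,-1],
    [0,0,0,0,0,0,-1],
    [0,0,0,0,0,0,0],
    [0,0,0,0,0,0,1],
    [0,0,0,0,0,0,1],
    [0,0,0,0,0,0,1],
  ],
)

```text
time_s: 15.88
position: [0.4446, -0.0669, 0.0303]
tcp_rot: [[-0.994, 0.107, 0.001], [0.107, 0.994, -0.0], [-0.001, -0.0, -1.0]]
force: [1.0, 0.7, 3.6]
opening: 0.637
```

>>> send_rows(
  moves=[
    [0,0,0,0,0,0,1],
    [0,0,0,0,0,0,1],
  ],
)

```text
time_s: 16.12
position: [0.4446, -0.0669, 0.0303]
tcp_rot: [[-0.994, 0.106, 0.0], [0.106, 0.994, -0.0], [-0.0, -0.0, -1.0]]
force: [0.0, 1.5, 4.6]
opening: 0.633
```

```bash
python3 plan.py .4575 .2975 83.9 .030
```

```text
t 16.125 p [ 0.445 -0.067  0.03 ] psi 83.9 tilt 0.02 F [0.042 1.5   4.564] open 0.633
turn rz units -0.0  then dx,dy units [ 1.04 14.55] dz 0.01
```

>>> send_rows(
  moves=[
    [0,0,-0.4,0,0,0,1],
    [0,0,-0.8,0,0,0,1],
    [0,0,-1,0,0,0,1],
    [0,0,-1,0,0,0,1],
    [0,0,-0.8,0,0,0,1],
    [0,0.5,0,0,0,0,1],
    [0,0.8,0,0,0,0,1],
    [0.1,1,0,0,0,0,1],
    [0.1,1,0,0,0,0,1],
    [0.1,1,0,0,0,0,1],
    [0.1,1,0,0,0,0,1],
    [0.1,1,0,0,0,0,1],
  ],
)

```text
time_s: 17.62
position: [0.4476, 0.0926, 0.129]
tcp_rot: [[-0.994, 0.106, -0.003], [0.106, 0.994, 0.0], [0.003, -0.0, -1.0]]
force: [1.7, 0.2, -1.6]
opening: 0.632
```

>>> send_rows(
  moves=[
    [0.1,1,0,0,0,0,1],
    [0.1,1,0,0,0,0,1],
    [0.1,1,0,0,0,0,1],
    [0.1,1,0,0,0,0,1],
    [0.1,1,0,0,0,0,1],
    [0.1,1,0,0,0,0,1],
    [0,1,0,0,0,0,1],
    [0,0.8,0,0,0,0,1],
    [0,0.44,0,0,0,0,1],
    [0,0,0,0,0,0,1],
    [0,0,0,0,0,0,1],
  ],
)

```text
time_s: 19.0
position: [0.4555, 0.2969, 0.1299]
tcp_rot: [[-0.994, 0.107, -0.001], [0.107, 0.994, -0.001], [0.001, -0.001, -1.0]]
force: [0.9, -0.2, -1.1]
opening: 0.636
```

```bash
python3 plan.py .4585 .2973 83.9 .0343
```

```text
t 19.0 p [0.455 0.297 0.13 ] psi 83.88 tilt 0.06 F [ 0.917 -0.228 -1.135] open 0.636
turn rz units -0.002  then dx,dy units [-0.12  0.03] dz 3.82
```

>>> send_rows(
  moves=[
    [-0.12,0.03,0.6,0,0,0,1],
    [0,0,1,0,0,0,1],
    [0,0,1,0,0,0,1],
    [0,0,0.6,0,0,0,1],
    [0,0,0.3,0,0,0,1],
    [0,0,0.2,0,0,0,1],
    [0,0,0.06,0,0,0,1],
    [0,0,0.04,0,0,0,1],
    [0,0,0.04,0,0,0,1],
    [0,0,0.02,0,0,0,1],
    [0,0,0,0,0,0,1],
  ],
)

```text
time_s: 20.38
position: [0.4592, 0.2981, 0.0344]
tcp_rot: [[-0.994, 0.106, 0.001], [0.106, 0.994, 0.0], [-0.001, 0.001, -1.0]]
force: [0.0, -1.0, 5.2]
opening: 0.635
```

>>> send_rows(
  moves=[
    [0,0,0.02,0,0,0,1],
    [0,0,0,0,0,0,0],
    [0,0,0,0,0,0,-1],
    [0,0,0,0,0,0,-1],
    [0,0,0,0,0,0,-1],
    [0,0,-0.5,0,0,0,-1],
    [0,0,-1,0,0,0,-1],
    [0,0,-1,0,0,0,-1],
    [0,0,-1,0,0,0,-1],
    [0,0,-1,0,0,0,-1],
    [0,0,-0.5,0,0,0.7,-1],
    [0,0,0,0,0,0.765,-1],
  ],
)

```text
time_s: 21.88
position: [0.4597, 0.2983, 0.1602]
tcp_rot: [[-0.934, 0.358, 0.003], [0.358, 0.934, 0.001], [-0.003, 0.002, -1.0]]
force: [0.7, 0.3, -0.4]
opening: 1.001
```

```bash
python3 plan.py .5965 -.1313 69.25 .035
```

```text
t 21.875 p [0.46  0.298 0.16 ] psi 69.0 tilt 0.21 F [ 0.727  0.259 -0.441] open 1.001
turn rz units -0.025  then dx,dy units [-11.2  -14.13] dz 5.01
```

>>> send_rows(
  moves=[
    [-0.7,-0.9,0,0,0,0,-1],
    [-0.75,-0.95,0,0,0,0,-1],
    [-0.75,-0.95,0,0,0,0,-1],
    [-0.75,-0.95,0,0,0,0,-1],
    [-0.75,-0.95,0,0,0,0,-1],
    [-0.75,-0.95,0,0,0,0,-1],
    [-0.75,-0.95,0,0,0,0,-1],
    [-0.75,-0.95,0,0,0,0,-1],
    [-0.75,-0.95,0,0,0,0,-1],
    [-0.75,-0.95,0,0,0,0,-1],
    [-0.75,-0.95,0,0,0,0,-1],
    [-0.75,-0.95,0,0,0,0,-1],
  ],
)

```text
time_s: 23.38
position: [0.5678, -0.0477, 0.1588]
tcp_rot: [[-0.935, 0.354, 0.001], [0.354, 0.935, -0.0], [-0.001, 0.0, -1.0]]
force: [0.9, 0.4, 0.5]
opening: 0.999
```

>>> send_rows(
  moves=[
    [-0.75,-0.95,0,0,0,0,-1],
    [-0.75,-0.95,0,0,0,0,-1],
    [-0.7,-0.85,0,0,0,0,-1],
    [0,0,0,0,0,0,-1],
    [0,0,0,0,0,0,-1],
  ],
)

```text
time_s: 24.0
position: [0.594, -0.1298, 0.158]
tcp_rot: [[-0.935, 0.354, -0.001], [0.354, 0.935, 0.001], [0.001, 0.0, -1.0]]
force: [0.2, -0.3, -0.2]
opening: 0.998
```

```bash
python3 plan.py .5965 -.1313 69.25 .035; python3 look.py 3 wrist side
python3 - <<'E'
from h import *
s=status.read_state();c=vision.capture("wrist")
P,_=cloud(c,np.ones((480,640),bool),s)
C=P[(np.hypot(P[:,0]-.5965,P[:,1]+.1313)<.045)&(P[:,2]>.06)&(P[:,2]<.072)]
print(len(C), cv2.minAreaRect(C[:,:2].astype(np.float32)*1000))
C=P[(np.hypot(P[:,0]-.5965,P[:,1]+.1313)<.03)&(P[:,2]>.082)&(P[:,2]<.095)]
print(len(C), cv2.minAreaRect(C[:,:2].astype(np.float32)*1000))
E
```

```text
t 24.0 p [ 0.594 -0.13   0.158] psi 69.24 tilt 0.08 F [ 0.198 -0.311 -0.21 ] open 0.998
turn rz units -0.001  then dx,dy units [-0.11 -0.02] dz 4.92
2456 ((597.1881713867188, -131.51182556152344), (29.85207176208496, 55.128475189208984), 69.55512237548828)
747 ((597.67529296875, -131.48260498046875), (19.345510482788086, 19.07403564453125), 25.608354568481445)
```

View pics/wrist_3.png

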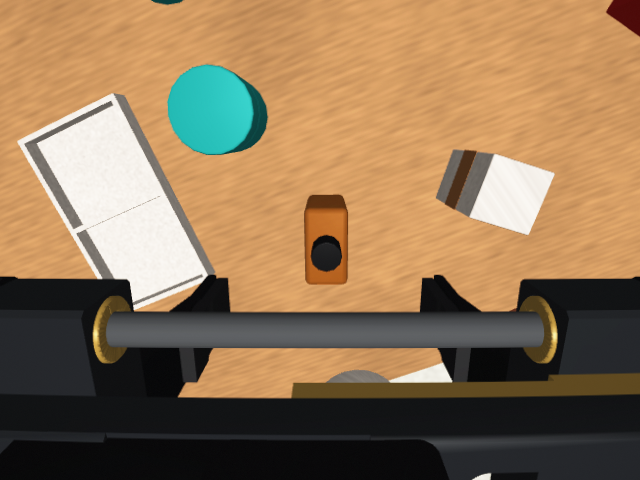

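View pics/side_3.png

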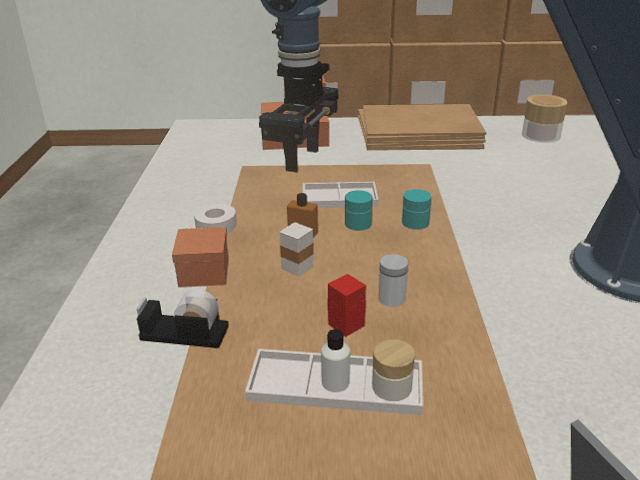

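The jar stands in the end cell at (393,370) in the side view. The wrist view shows the flask squarely between the fingers at (326,245).

>>> send_rows(
  moves=[
    [-0.13,-0.03,0.5,0,0,0,-1],
    [0,0,1,0,0,0,-1],
    [0,0,1,0,0,0,-1],
    [0,0,1,0,0,0,-1],
    [0,0,0.8,0,0,0,-1],
    [0,0,0.4,0,0,0,-1],
    [0,0,0.22,0,0,0,-1],
    [0,0,0,0,0,0,-1],
    [0,0,0,0,0,0,0],
    [0,0,0,0,0,0,1],
    [0,0,0,0,0,0,1],
    [0,0,0,0,0,0,1],
  ],
)

```text
time_s: 25.65
position: [0.5975, -0.1324, 0.0353]
tcp_rot: [[-0.935, 0.354, 0.0], [0.354, 0.935, -0.0], [-0.0, -0.0, -1.0]]
force: [0.5, 0.9, -0.6]
opening: 0.632
```

>>> send_rows(
  moves=[
    [0,0,0,0,0,0,1],
    [0,0,0,0,0,0,1],
    [0,0,0,0,0,0,1],
    [0,0,0,0,0,0,1],
  ],
)

```text
time_s: 26.15
position: [0.5975, -0.1322, 0.035]
tcp_rot: [[-0.935, 0.354, 0.0], [0.354, 0.935, 0.0], [0.0, 0.0, -1.0]]
force: [0.8, 0.8, -0.1]
opening: 0.345
```

```bash
python3 plan.py .613 .2809 83.9 .035
```

```text
t 26.15 p [ 0.597 -0.132  0.035] psi 69.24 tilt 0.01 F [ 0.766  0.766 -0.096] open 0.345
turn rz units -1.466  then dx,dy units [ 1.14 16.5 ] dz 0.0
```

>>> send_rows(
  moves=[
    [0,0,-0.4,0,0,0,1],
    [0,0,-0.8,0,0,0,1],
    [0,0,-1,0,0,0,1],
    [0,0,-1,0,0,0,1],
    [0,0,-1,0,0,-0.3,1],
    [0,0,-0.2,0,0,-0.6,1],
    [0,0,0,0,0,-0.566,1],
    [0,0.5,0,0,0,0,1],
    [0,0.8,0,0,0,0,1],
    [0.1,1,0,0,0,0,1],
    [0.1,1,0,0,0,0,1],
    [0.1,1,0,0,0,0,1],
  ],
)

```text
time_s: 27.65
position: [0.6009, -0.0222, 0.1448]
tcp_rot: [[-0.994, 0.106, -0.001], [0.106, 0.994, 0.001], [0.001, 0.001, -1.0]]
force: [0.2, 0.1, -1.9]
opening: 0.346
```

>>> send_rows(
  moves=[
    [0.1,1,0,0,0,0,1],
    [0.1,1,0,0,0,0,1],
    [0.1,1,0,0,0,0,1],
    [0.1,1,0,0,0,0,1],
    [0.1,1,0,0,0,0,1],
    [0.1,1,0,0,0,0,1],
    [0.1,1,0,0,0,0,1],
    [0.1,1,0,0,0,0,1],
    [0.04,1,0,0,0,0,1],
    [0,1,0,0,0,0,1],
    [0,0.8,0,0,0,0,1],
    [0,0.8,0,0,0,0,1],
  ],
)

```text
time_s: 29.15
position: [0.6107, 0.2675, 0.1448]
tcp_rot: [[-0.994, 0.106, -0.001], [0.106, 0.994, -0.0], [0.001, -0.0, -1.0]]
force: [0.3, -1.2, -1.5]
opening: 0.342
```

>>> send_rows(
  moves=[
    [0,0.6,0,0,0,0,1],
    [0,0,0,0,0,0,1],
    [0,0,0,0,0,0,1],
  ],
)

```text
time_s: 29.52
position: [0.6127, 0.2803, 0.1449]
tcp_rot: [[-0.994, 0.107, -0.001], [0.107, 0.994, -0.001], [0.001, -0.001, -1.0]]
force: [0.6, -1.4, -2.5]
opening: 0.343
```

```bash
python3 plan.py .613 .2809 83.9 .039; python3 look.py 4 side
```

```text
t 29.525 p [0.613 0.28  0.145] psi 83.89 tilt 0.05 F [ 0.614 -1.351 -2.511] open 0.343
turn rz units -0.001  then dx,dy units [-0.01  0.03] dz 4.24
```

View pics/side_4.png

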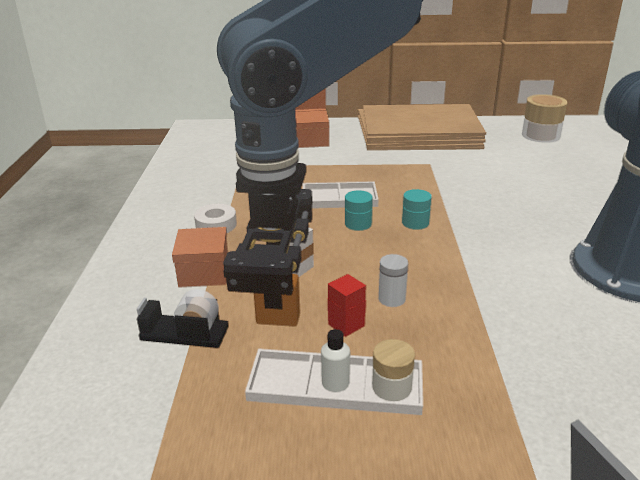

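The flask hangs upright at about (277,300), above the free end cell.

>>> send_rows(
  moves=[
    [0,0.03,0.6,0,0,0,1],
    [0,0,1,0,0,0,1],
    [0,0,1,0,0,0,1],
    [0,0,0.8,0,0,0,1],
    [0,0,0.4,0,0,0,1],
    [0,0,0.25,0,0,0,1],
    [0,0,0.1,0,0,0,1],
    [0,0,0.06,0,0,0,1],
    [0,0,0.03,0,0,0,1],
    [0,0,0.02,0,0,0,1],
    [0,0,0,0,0,0,1],
  ],
)

```text
time_s: 30.95
position: [0.6132, 0.2817, 0.039]
tcp_rot: [[-0.994, 0.106, 0.001], [0.106, 0.994, 0.0], [-0.001, 0.0, -1.0]]
force: [-0.6, 0.4, 0.1]
opening: 0.344
```

>>> send_rows(
  moves=[
    [0,0,0.03,0,0,0,1],
    [0,0,0.02,0,0,0,1],
    [0,0,0,0,0,0,0],
    [0,0,0,0,0,0,-1],
    [0,0,0,0,0,0,-1],
    [0,0,0,0,0,0,-1],
    [0,0,-0.5,0,0,0,-1],
    [0,0,-1,0,0,0,-1],
    [0,0,-1,0,0,0,-1],
    [0,0,-1,0,0,0,-1],
    [0,0,-1,0,0,0,-1],
    [0,0,-0.5,0,0,0,-1],
  ],
)

```text
time_s: 32.45
position: [0.6139, 0.2819, 0.1648]
tcp_rot: [[-0.994, 0.106, 0.003], [0.106, 0.994, 0.001], [-0.003, 0.001, -1.0]]
force: [0.4, -0.4, 0.4]
opening: 0.996
```

>>> send_rows(
  moves=[
    [0,-0.9,0,0,0,0.78,-1],
    [0,-0.9,0,0,0,0.78,-1],
    [0,-0.9,0,0,0,0.78,-1],
    [0,-0.9,0,0,0,0.78,-1],
    [0,0,0,0,0,0,-1],
    [0,0,0,0,0,0,-1],
  ],
)

```text
time_s: 33.2
position: [0.5863, 0.1974, 0.1625]
tcp_rot: [[-0.797, 0.604, 0.001], [0.604, 0.797, 0.001], [-0.0, 0.001, -1.0]]
force: [0.1, -0.0, 0.2]
opening: 0.996
```

```bash
python3 plan.py .6022 -.0077 52.7 .035
```

```text
t 33.2 p [0.586 0.197 0.162] psi 52.81 tilt 0.06 F [ 0.073 -0.05   0.18 ] open 0.996
turn rz units 0.011  then dx,dy units [-5.48 -6.14] dz 5.1
```

>>> send_rows(
  moves=[
    [-0.8,-0.9,0,0,0,0,-1],
    [-0.8,-0.9,0,0,0,0,-1],
    [-0.8,-0.9,0,0,0,0,-1],
    [-0.8,-0.9,0,0,0,0,-1],
    [-0.8,-0.9,0,0,0,0,-1],
    [-0.8,-0.9,0,0,0,0,-1],
    [-0.68,-0.74,0,0,0,0,-1],
    [0,0,0,0,0,0,-1],
    [0,0,0,0,0,0,-1],
  ],
)

```text
time_s: 34.33
position: [0.6019, -0.0071, 0.1622]
tcp_rot: [[-0.796, 0.605, -0.0], [0.605, 0.796, 0.001], [0.001, 0.0, -1.0]]
force: [-0.5, 0.9, 0.0]
opening: 0.995
```

```bash
python3 plan.py .6022 -.0077 52.7 .035; python3 look.py 5 wrist side
python3 - <<'E'
from h import *
s=status.read_state();c=vision.capture("wrist")
P,_=cloud(c,np.ones((480,640),bool),s)
C=P[(np.hypot(P[:,0]-.602,P[:,1]+.008)<.045)&(P[:,2]>.075)&(P[:,2]<.09)]
print(len(C), cv2.minAreaRect(C[:,:2].astype(np.float32)*1000),np.median(C[:,2]))
E
```

```text
t 34.325 p [ 0.602 -0.007  0.162] psi 52.77 tilt 0.04 F [-0.549  0.924  0.044] open 0.995
turn rz units 0.007  then dx,dy units [-0.02 -0.01] dz 5.09
3946 ((603.0050659179688, -8.274211883544922), (42.06108474731445, 42.452598571777344), 52.590850830078125) 0.08054748947884226
```

View pics/wrist_5.png

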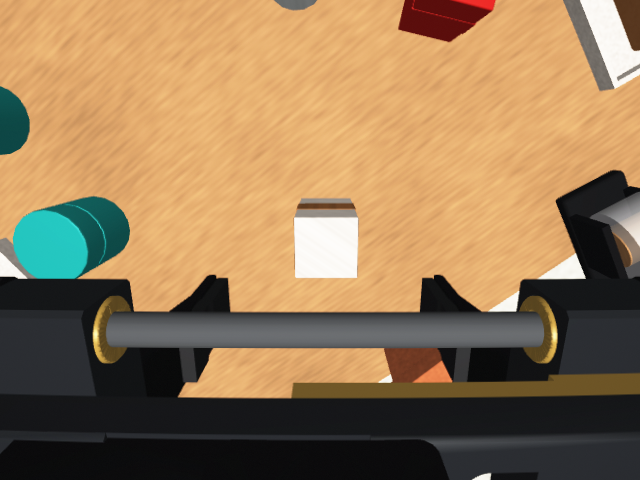

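View pics/side_5.png

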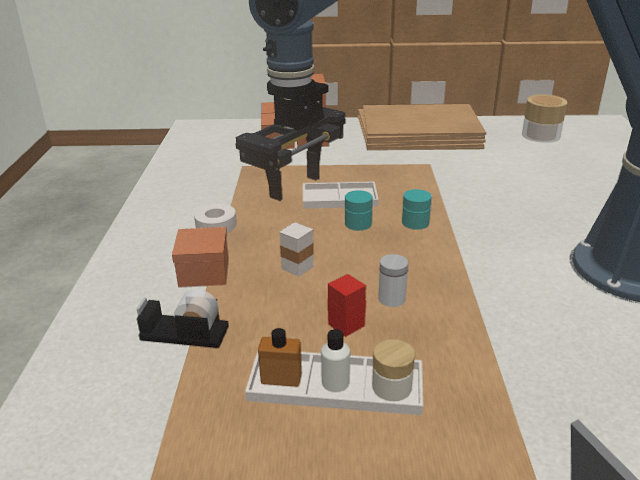

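Tray3 now holds the flask (280,360), bottle (335,365) and jar (393,370), all upright. The packet sits square between the fingers at (326,245) in the wrist view.

>>> send_rows(
  moves=[
    [-0.05,-0.01,0.6,0,0,0,-1],
    [0,0,1,0,0,0,-1],
    [0,0,1,0,0,0,-1],
    [0,0,1,0,0,0,-1],
    [0,0,0.8,0,0,0,-1],
    [0,0,0.4,0,0,0,-1],
    [0,0,0.29,0,0,0,-1],
    [0,0,0,0,0,0,-1],
    [0,0,0,0,0,0,0],
    [0,0,0,0,0,0,1],
    [0,0,0,0,0,0,1],
    [0,0,0,0,0,0,1],
  ],
)

```text
time_s: 35.98
position: [0.6027, -0.0092, 0.0353]
tcp_rot: [[-0.795, 0.606, 0.0], [0.606, 0.795, -0.0], [-0.0, 0.0, -1.0]]
force: [-0.1, -0.9, -0.6]
opening: 0.631
```

>>> send_rows(
  moves=[
    [0,0,0,0,0,0,1],
    [0,0,0,0,0,0,1],
    [0,0,0,0,0,0,1],
    [0,0,0,0,0,0,1],
  ],
)

```text
time_s: 36.48
position: [0.6028, -0.0091, 0.0351]
tcp_rot: [[-0.795, 0.606, 0.0], [0.606, 0.795, 0.0], [-0.0, 0.0, -1.0]]
force: [0.3, 0.4, 1.2]
opening: 0.478
```

```bash
python3 plan.py .5613 -.2808 92 .035
```

```text
t 36.475 p [ 0.603 -0.009  0.035] psi 52.7 tilt 0.03 F [0.25  0.436 1.23 ] open 0.478
turn rz units -3.93  then dx,dy units [  2.04 -10.8 ] dz 0.01
```

>>> send_rows(
  moves=[
    [0,0,-0.4,0,0,0,1],
    [0,0,-0.8,0,0,0,1],
    [0,0,-1,0,0,0,1],
    [0,0,-1,0,0,0,1],
    [0,0,-0.8,0,0,-0.3,1],
    [0,0,-0.2,0,0,-0.7,1],
    [0,0,0,0,0,-0.8,1],
    [0,0,0,0,0,-0.8,1],
    [0,0,0,0,0,-0.8,1],
    [0,0,0,0,0,-0.53,1],
    [0.1,-0.5,0,0,0,0,1],
    [0.1,-0.8,0,0,0,0,1],
  ],
)

```text
time_s: 37.98
position: [0.5983, -0.0427, 0.1402]
tcp_rot: [[-0.999, -0.035, -0.0], [-0.035, 0.999, -0.0], [0.0, -0.0, -1.0]]
force: [-0.5, -0.2, -1.8]
opening: 0.483
```

>>> send_rows(
  moves=[
    [0.2,-1,0,0,0,0,1],
    [0.2,-1,0,0,0,0,1],
    [0.2,-1,0,0,0,0,1],
    [0.2,-1,0,0,0,0,1],
    [0.2,-1,0,0,0,0,1],
    [0.2,-1,0,0,0,0,1],
    [0.2,-1,0,0,0,0,1],
    [0.2,-1,0,0,0,0,1],
    [0.15,-0.9,0,0,0,0,1],
    [0.09,-0.6,0,0,0,0,1],
    [0,0,0,0,0,0,1],
    [0,0,0,0,0,0,1],
  ],
)

```text
time_s: 39.48
position: [0.5609, -0.28, 0.1399]
tcp_rot: [[-0.999, -0.035, -0.001], [-0.035, 0.999, 0.001], [0.001, 0.001, -1.0]]
force: [0.0, 0.1, -1.3]
opening: 0.485
```

```bash
python3 plan.py .5613 -.2808 92 .0391
```

```text
t 39.475 p [ 0.561 -0.28   0.14 ] psi 92.02 tilt 0.06 F [ 0.029  0.058 -1.331] open 0.485
turn rz units 0.002  then dx,dy units [-0.02 -0.03] dz 4.03
```

>>> send_rows(
  moves=[
    [0,-0.03,0.6,0,0,0,1],
    [0,0,1,0,0,0,1],
    [0,0,1,0,0,0,1],
    [0,0,0.7,0,0,0,1],
    [0,0,0.3,0,0,0,1],
    [0,0,0.25,0,0,0,1],
    [0,0,0.1,0,0,0,1],
    [0,0,0.06,0,0,0,1],
    [0,0,0.03,0,0,0,1],
    [0,0,0.02,0,0,0,1],
    [0,0,0,0,0,0,1],
  ],
)

```text
time_s: 40.85
position: [0.5613, -0.2818, 0.0391]
tcp_rot: [[-0.999, -0.035, 0.001], [-0.035, 0.999, -0.001], [-0.001, -0.001, -1.0]]
force: [-0.2, 0.4, 1.8]
opening: 0.48
```

>>> send_rows(
  moves=[
    [0,0,0.03,0,0,0,1],
    [0,0,0,0,0,0,0],
    [0,0,0,0,0,0,-1],
    [0,0,0,0,0,0,-1],
    [0,0,0,0,0,0,-1],
    [0,0,-0.5,0,0,0,-1],
    [0,0,-1,0,0,0,-1],
    [0,0,-1,0,0,0,-1],
    [0,0,-1,0,0,0,-1],
    [0,0,-1,0,0,0,-1],
    [0.2,0.7,-0.5,0,0,0,-1],
    [0.3,1,0,0,0,0,-1],
  ],
)

```text
time_s: 42.35
position: [0.5472, -0.2389, 0.1643]
tcp_rot: [[-0.999, -0.034, 0.002], [-0.034, 0.999, -0.001], [-0.002, -0.001, -1.0]]
force: [0.6, 0.1, -0.3]
opening: 1.003
```

>>> send_rows(
  moves=[
    [0.3,1,0,0,0,0,-1],
    [0.3,1,0,0,0,0,-1],
    [0.3,1,0,0,0,0,-1],
    [0.3,1,0,0,0,0,-1],
    [0.3,1,0,0,0,0,-1],
    [0.3,1,0,0,0,0,-1],
    [0.3,1,0,0,0,0,-1],
    [0.3,1,0,0,0,0,-1],
    [0.3,1,0,0,0,0,-1],
    [0.3,1,0,0,0,0,-1],
    [0.3,1,0,0,0,0,-1],
    [0.3,1,0,0,0,0,-1],
  ],
)

```text
time_s: 43.85
position: [0.4457, 0.0586, 0.1629]
tcp_rot: [[-0.999, -0.035, -0.0], [-0.035, 0.999, 0.0], [0.0, 0.0, -1.0]]
force: [-0.3, 0.7, 0.1]
opening: 1.001
```

>>> send_rows(
  moves=[
    [0.25,1,0,0,0,0,-1],
    [0,0.2,0,0,0,0,-1],
    [0,0,0,0,0,0,-1],
    [0,0,0,0,0,0,-1],
  ],
)

```text
time_s: 44.35
position: [0.4398, 0.0863, 0.1629]
tcp_rot: [[-0.999, -0.034, 0.001], [-0.034, 0.999, -0.0], [-0.001, -0.0, -1.0]]
force: [-0.1, 0.5, -0.9]
opening: 1.002
```

```bash
python3 plan.py .4395 .0871 92 .035;python3 circ.py .4395 .0871 .023 .070; python3 look.py 6 wrist side
```

```text
t 44.35 p [0.44  0.086 0.163] psi 91.97 tilt 0.04 F [-0.122  0.532 -0.861] open 1.002
turn rz units -0.003  then dx,dy units [0.01 0.03] dz 5.11
side fit [0.4409 0.0868] 683
top 440.5154113769531 86.70287322998047 (45.402034759521484, 44.67144775390625) 1.1445966958999634 z 0.07652373420970424 3489
```

View pics/wrist_6.png

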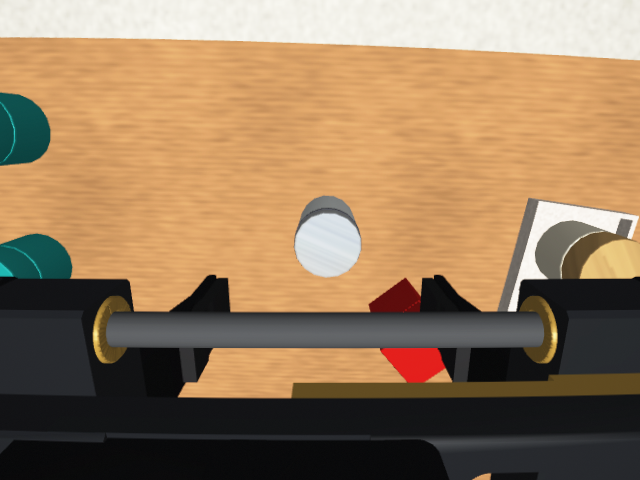

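View pics/side_6.png

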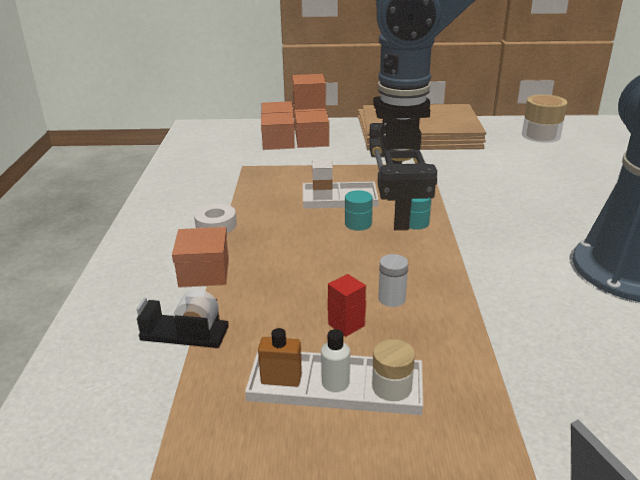

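The packet stands upright in tray2 at (322,180) in the side view. The canister is centred between the fingers at (327,240) in the wrist view.

>>> send_rows(
  moves=[
    [-0.04,0.02,0.6,0,0,0,-1],
    [0,0,1,0,0,0,-1],
    [0,0,1,0,0,0,-1],
    [0,0,1,0,0,0,-1],
    [0,0,0.8,0,0,0,-1],
    [0,0,0.4,0,0,0,-1],
    [0,0,0.31,0,0,0,-1],
    [0,0,0,0,0,0,-1],
    [0,0,0,0,0,0,0],
    [0,0,0,0,0,0,1],
    [0,0,0,0,0,0,1],
    [0,0,0,0,0,0,1],
  ],
)

```text
time_s: 46.0
position: [0.4405, 0.0875, 0.0352]
tcp_rot: [[-0.999, -0.035, 0.0], [-0.035, 0.999, -0.0], [-0.0, -0.0, -1.0]]
force: [-0.6, -0.0, -0.2]
opening: 0.635
```

>>> send_rows(
  moves=[
    [0,0,0,0,0,0,1],
    [0,0,0,0,0,0,1],
    [0,0,0,0,0,0,1],
    [0,0,0,0,0,0,1],
  ],
)

```text
time_s: 46.5
position: [0.4404, 0.0875, 0.0351]
tcp_rot: [[-0.999, -0.035, 0.0], [-0.035, 0.999, 0.0], [-0.0, 0.0, -1.0]]
force: [0.7, 1.0, 2.9]
opening: 0.519
```

```bash
python3 plan.py .4835 -.2834 92 .035
```

```text
t 46.5 p [0.44  0.087 0.035] psi 92.0 tilt 0.01 F [0.748 1.03  2.95 ] open 0.519
turn rz units 0.0  then dx,dy units [ -1.2  -14.89] dz 0.0
```

>>> send_rows(
  moves=[
    [0,0,-0.4,0,0,0,1],
    [0,0,-0.8,0,0,0,1],
    [0,0,-1,0,0,0,1],
    [0,0,-1,0,0,0,1],
    [0,0,-1,0,0,0,1],
    [0,-0.5,0,0,0,0,1],
    [0,-0.8,0,0,0,0,1],
    [-0.1,-1,0,0,0,0,1],
    [-0.1,-1,0,0,0,0,1],
    [-0.1,-1,0,0,0,0,1],
    [-0.1,-1,0,0,0,0,1],
    [-0.1,-1,0,0,0,0,1],
  ],
)

```text
time_s: 48.0
position: [0.4575, -0.0708, 0.1391]
tcp_rot: [[-0.999, -0.035, -0.002], [-0.035, 0.999, 0.001], [0.002, 0.001, -1.0]]
force: [-0.2, 0.1, -0.9]
opening: 0.523
```

>>> send_rows(
  moves=[
    [-0.1,-1,0,0,0,0,1],
    [-0.1,-1,0,0,0,0,1],
    [-0.1,-1,0,0,0,0,1],
    [-0.1,-1,0,0,0,0,1],
    [-0.1,-1,0,0,0,0,1],
    [-0.1,-1,0,0,0,0,1],
    [-0.2,-1,0,0,0,0,1],
    [0,-0.8,0,0,0,0,1],
    [0,-0.8,0,0,0,0,1],
    [0,0,0,0,0,0,1],
    [0,0,0,0,0,0,1],
  ],
)

```text
time_s: 49.38
position: [0.4853, -0.2829, 0.1398]
tcp_rot: [[-0.999, -0.035, -0.001], [-0.035, 0.999, 0.001], [0.001, 0.001, -1.0]]
force: [0.1, -0.2, -0.7]
opening: 0.524
```

```bash
python3 plan.py .4835 -.2834 92 .0391
```

```text
t 49.375 p [ 0.485 -0.283  0.14 ] psi 92.0 tilt 0.09 F [ 0.132 -0.19  -0.726] open 0.524
turn rz units 0.0  then dx,dy units [ 0.07 -0.02] dz 4.03
```

>>> send_rows(
  moves=[
    [0.07,-0.02,0.6,0,0,0,1],
    [0,0,1,0,0,0,1],
    [0,0,1,0,0,0,1],
    [0,0,0.7,0,0,0,1],
    [0,0,0.3,0,0,0,1],
    [0,0,0.25,0,0,0,1],
    [0,0,0.1,0,0,0,1],
    [0,0,0.06,0,0,0,1],
    [0,0,0.03,0,0,0,1],
    [0,0,0.02,0,0,0,1],
    [0,0,0,0,0,0,1],
  ],
)

```text
time_s: 50.75
position: [0.4844, -0.2845, 0.0392]
tcp_rot: [[-0.999, -0.035, 0.001], [-0.035, 0.999, -0.001], [-0.001, -0.001, -1.0]]
force: [-0.7, 0.5, 4.1]
opening: 0.523
```

>>> send_rows(
  moves=[
    [0,0,0.02,0,0,0,1],
    [0,0,0,0,0,0,0],
    [0,0,0,0,0,0,-1],
    [0,0,0,0,0,0,-1],
    [0,0,0,0,0,0,-1],
    [0,0,-0.5,0,0,0,-1],
    [0,0,-1,0,0,0,-1],
    [0,0,-1,0,0,0,-1],
    [0,0,-1,0,0,0,-1],
    [0,0,-1,0,0,0,-1],
    [0,0,-1,0,0,0,-1],
    [0,0,-1,0,0,0,-1],
  ],
)

```text
time_s: 52.25
position: [0.484, -0.2842, 0.2022]
tcp_rot: [[-0.999, -0.035, 0.001], [-0.035, 0.999, -0.0], [-0.001, -0.001, -1.0]]
force: [0.1, 0.4, -0.9]
opening: 0.998
```

>>> send_rows(
  moves=[
    [0,1,0,0,0,0,-1],
    [0,1,0,0,0,0,-1],
    [0,1,0,0,0,0,-1],
    [0,1,0,0,0,0,-1],
    [0,1,0,0,0,0,-1],
    [0,1,0,0,0,0,-1],
    [0,1,0,0,0,0,-1],
    [0,1,0,0,0,0,-1],
    [0,1,0,0,0,0,-1],
    [0,1,0,0,0,0,-1],
    [0,0,0,0,0,0,-1],
    [0,0,0,0,0,0,-1],
  ],
)

```text
time_s: 53.75
position: [0.4746, -0.0337, 0.2]
tcp_rot: [[-0.999, -0.036, -0.001], [-0.036, 0.999, 0.0], [0.001, 0.0, -1.0]]
force: [0.4, 0.3, -0.1]
opening: 0.998
```

```bash
python3 look.py 7 scene side; python3 - <<'E'
from h import *
from scipy.optimize import least_squares
np.set_printoptions(precision=4,suppress=True)
cs={n:vision.capture(n) for n in ("scene","side")}
A={n:cloud(c,np.ones((480,640),bool))[0] for n,c in cs.items()}
T={"tray3":(.5357,.2892,-6.1),"tray2":(.5223,-.282,2.0)}
def fr(t,x,y):
    a=np.radians(T[t][2]);d=np.array([x-T[t][0],y-T[t][1]]);return np.array([np.cos(a)*d[0]+np.sin(a)*d[1],-np.sin(a)*d[0]+np.cos(a)*d[1]])
for nm,t,cx,cy,R,z1,top in [("jar","tray3",.458,.2973,.028,.060,.064),("bottle","tray3",.5357,.289,.02,.058,.088),("can","tray2",.4833,-.2834,.023,.072,.076),("flask","tray3",.613,.281,(.056,.03),.06,.086),("packet","tray2",.5613,-.2806,(.042,.042),.076,.08)]:
  for n,P in A.items():
    r0=R if not isinstance(R,tuple) else np.hypot(*R)/2
    h=np.hypot(P[:,0]-cx,P[:,1]-cy)<r0+.01
    Q=P[h&(P[:,2]>.024)&(P[:,2]<z1)]; Z=P[h&(P[:,2]>.03)][:,2]
    if len(Q)<40: print(nm,n,"few",len(Q)); continue
    out=[]
    for lo,hi in((.024,z1),(.024,.024+(z1-.024)/2),(.024+(z1-.024)/2,z1)):
        q=Q[(Q[:,2]>lo)&(Q[:,2]<hi)]
        if isinstance(R,tuple):
            def f(p):
                c,s=np.cos(p[2]),np.sin(p[2]);x=q[:,0]-p[0];y=q[:,1]-p[1]
                u=np.abs(c*x+s*y)-R[0]/2;v=np.abs(-s*x+c*y)-R[1]/2
                return np.where((u>0)&(v>0),np.hypot(u,v),np.maximum(u,v))
            x0=[cx,cy,np.radians(T[t][2])]
        else:
            f=lambda p:np.hypot(q[:,0]-p[0],q[:,1]-p[1])-R; x0=[cx,cy]
        out.append(least_squares(f,x0,loss="soft_l1",f_scale=.001).x if len(q)>20 else None)
    print(nm,n,"in",t,(fr(t,*out[0][:2])*1000).round(1),"top z-expected(mm)",((np.percentile(Z,97)-top-.004)*1000).round(1),"lower/upper dxy mm",None if out[1] is None or out[2] is None else ((out[2]-out[1])[:2]*1000).round(1))
for nm,cx,cy in [("giftbox",.769,.006),]:
    pass
import pickle
c0=pickle.load(open("caps0.pkl","rb"))
for n in cs:
    d=np.abs(cs[n]["img"].astype(int)-c0[n]["img"]).max(2)
    for nm,e in {"scene":[("gift",(331,293,390,354)),("disp",(412,265,460,334)),("lab",(253,335,306,380))],"side":[("gift",(172,224,232,288)),("disp",(134,287,229,350)),("lab",(197,203,238,234))]}[n]:
        print(n,nm,"changed frac",(d[e[1]:e[3],e[0]:e[2]]>30).mean().round(4))
print(status.read_state()["time_s"],status.read_state()["position"])
E
```

```text
jar scene in tray3 [-80.4   1.3] top z-expected(mm) 2.2 lower/upper dxy mm [-0.2  0.2]
jar side in tray3 [-77.5  -1.2] top z-expected(mm) 1.2 lower/upper dxy mm [-0.3  0.4]
bottle scene in tray3 [-1.7  0.7] top z-expected(mm) 1.3 lower/upper dxy mm [0.1 0.1]
bottle side in tray3 [ 0.6 -1.3] top z-expected(mm) 0.5 lower/upper dxy mm [0.1 0. ]
can scene in tray2 [-39.8  -0.7] top z-expected(mm) 2.4 lower/upper dxy mm [0. 0.]
can side in tray2 [-38.9  -2.3] top z-expected(mm) 1.0 lower/upper dxy mm [0.3 0.2]
flask scene in tray3 [75.1  2.8] top z-expected(mm) 0.6 lower/upper dxy mm [-0.4  0.2]
flask side in tray3 [77.5  0.9] top z-expected(mm) -0.3 lower/upper dxy mm [ 0.  -0.1]
packet scene in tray2 [36.5 -2.1] top z-expected(mm) 2.6 lower/upper dxy mm [-0.4 -0.1]
packet side in tray2 [37.8 -1.8] top z-expected(mm) 0.8 lower/upper dxy mm [-1.7 -0.1]
scene gift changed frac 0.0
scene disp changed frac 0.0
scene lab changed frac 0.0
side gift changed frac 0.0
side disp changed frac 0.0
side lab changed frac 0.0
53.95 [ 0.4754 -0.0349  0.2004]
```

View pics/scene_7.png

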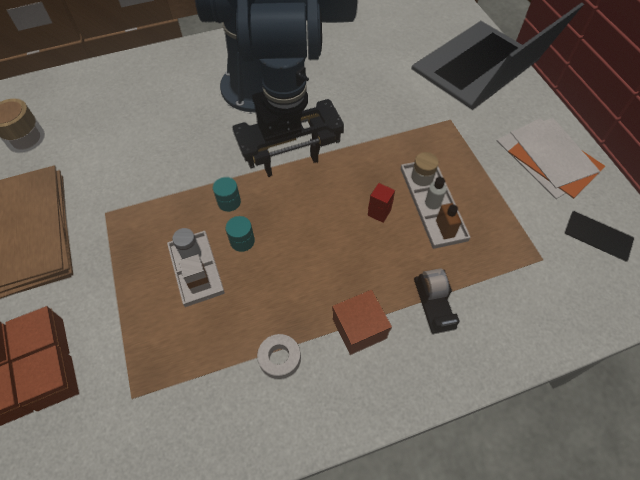

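View pics/side_7.png

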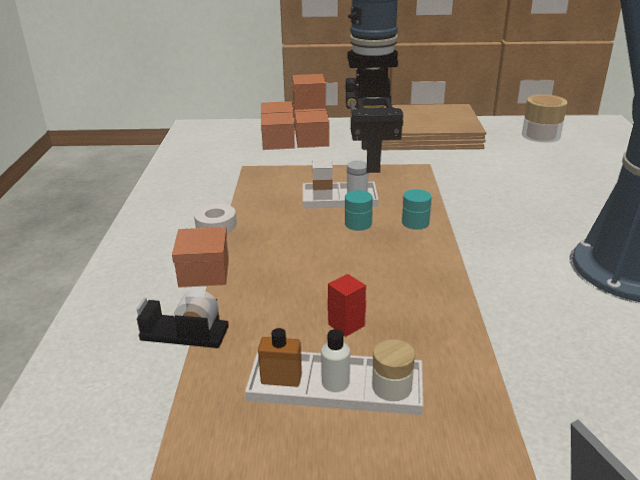

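Both views show the five items upright in their cells: tray3 around (435,200) and tray2 around (190,260) in the scene view. The look-alikes and bystanders haven't moved, and the arm is clear of everything.

```bash
python3 -c "
from rig import bot
print(bot.hand_in())"
```

```text
the job is handed in; nothing more can be done
None
```

Both gift sets are made up and the job is handed in, at about 54 s of the 134 s allowed. The hand-in gives no verdict, so what follows rests on my own checks.

- **Three-cell tray:** the jar, bottle and flask stand in the -x, middle and +x cells.
- **Two-cell tray:** the canister stands in the -x cell and the packet in the +x cell.

**Last checks (scene and side cameras):**
- **Position:** every item is within about 3 mm of its cell centre, against the 22 and 24 mm allowed.
- **Upright:** there is no visible tilt, and the upper and lower halves of each item line up to within 0.4 mm. The one exception is the packet in the side view, at 1.7 mm, where only part of it shows; the scene view gave 0.4 mm.
- **Height:** item tops measured -0.3 to +2.6 mm from expected. The two cameras differ by 1–2 mm in height, as they did before anything was moved, so I take this as calibration.
- **Bystanders:** the gift box, tape dispenser and label roll show no pixel changes from the start. In the pictures the turquoise jars and the red packet are where they were.

No check failed. The gripper is open and clear of everything.

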